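# Shut and latch the gate of the drawing-tube bin

## Task

The green gate of the drawing-tube bin has been left ajar. Take the gravity latch bar by its red knob, lift it over the catch, swing the gate shut against its spring buffer and let the bar drop back down into the catch, so that the gate stays shut by itself. Press only as hard as the buffer needs, do not ram the gate or the bar, and leave everything else on the desk alone.

Things in the scene. Friction and masses are not known exactly. Their poses are not given: they have to be found in the camera images.
- bin: Low plywood bin for drawing tubes, 250 x 360 mm, up to 130 mm high, fixed to the desk. Origin: centre of its underside. x points from the gate side (near the robot) to the back, y along the front towards the hinge, z up. The gate's upright hinge axis is at x -110, y +130 mm.
- gate (a joint): Opening angle of the green gate (rad): 250 mm wide from the hinge plus a tongue to 305 mm, 18 mm thick, 20 to 115 mm over the desk. At 0 it lies along the bin's -y from the hinge; growing, the free edge swings towards the robot (clockwise from above). Light friction (0.06 N m): stays where left. Starts 0.4 to 0.65. Latched it reads -0.08 to 0.08, depending on the catch's setting.
- gate_hinge (a point): Point on the gate's upright hinge axis, 105 mm over the desk. Its frame turns with the gate: -y along the gate to the free edge, -x the outward side where the bar is, z up.
- bar (a joint): Angle of the steel latch bar about its pivot on the gate (rad), growing as its free end rises. -0.12: hanging on its lower stop (start); 0: level, as when on the catch's ledge; about 0.11: lying on top of the upstand; above about 0.14 it passes over the upstand; 0.28: upper stop.
- bar_pivot (a point): Pivot of the latch bar on the gate's outward face: 90 mm from the hinge along the gate, 18 mm out from the gate's middle plane, 105 mm over the desk. The bar is 10 mm thick, 20 mm high, about 0.3 kg with its knob (varies); its free end is 225 mm from the pivot.
- knob (a point): Centre of the red ball knob, 28 mm in diameter, on a 10 mm upright stem on the bar: 120 mm from the pivot towards the free end, 58 mm above the bar's centreline; 163 mm over the desk with the bar level. Can be gripped from above with one finger on either side of the gate's plane; it can turn between the fingers.
- post: Fixed wooden latch post, 130 mm high, with the yellow catch in front of it. Axes as the bin's: +x is the way the gate closes. Origin on the desk below point latch_mid. The catch and its buffer are clamped in a slotted adjuster anywhere within 18 mm either way of the middle setting along x: this setting is NOT reported; see or feel it.
- latch_mid (a point): Middle of the bar's cross-section as latched, at the catch's middle setting, 290 mm from the hinge, 105 mm over the desk. The catch: a ledge 95 mm over the desk, 16 mm wide along y, under the bar's end, and at its robot-side edge a 6 mm thick upstand rising 22 mm above the ledge. The bar must go over the upstand and down behind it.
- buffer_mid (a point): Face of the round black rubber buffer at the catch's middle setting; it moves with the catch and meets the back of the gate's tongue 290 mm from the hinge. The bar clears the upstand with the buffer 4 to 5 mm in (5 to 6.5 N push at the knob); hard stop at 9 mm (about 11 N). It pushes the gate open again unless the bar is down behind the upstand. Over 22 N between gate or bar and catch is ramming.
- tube_a: Brown cardboard drawing tube, 50 mm in diameter, 250 mm long, lying in the bin. Leave alone.
- tube_b: White drawing tube, same size, lying in the bin. Leave alone.
- pencil_mug: Blue mug with pencils, 95 mm high (pencils 150 mm). Origin under its middle. Leave alone.
- tape_roll: Orange roll of tape lying flat, 90 mm in diameter, 24 mm high. Leave alone.
- stapler: Black stapler, 150 mm long, 56 mm high. Leave alone.
- hard_hat: Yellow hard hat, 270 mm across, 130 mm high. Leave alone.
- scale_rule: White scale rule lying flat, 310 x 30 x 12 mm. Leave alone.

How it is judged:
On the way, in this order (a step that is already met when the one before it is completed fails the run):
1. the bar is lifted above the catch while the gate still stands ajar (value of joint bar above 0.13 rad and value of joint gate above 0.12 rad), for 0.1 s.
2. the gate is swung shut with the bar still lifted (value of joint bar above 0.09 rad and value of joint gate below 0.085 rad), for 0.05 s.
At the end, for the whole second after the job is handed in: The gate is shut (between -0.10 and 0.10 rad), the bar lies level on the catch's ledge behind the upstand (within 0.05 rad of level), and both are at rest (value of joint bar between -0.05 and 0.05 rad and value of joint gate between -0.1 and 0.1 rad and velocity of joint gate between -0.03 and 0.03 rad/s and velocity of joint bar between -0.05 and 0.05 rad/s); the robot touches nothing.
It fails at once if the gate or bar is rammed against the catch or its buffer (more than 22 N) (contact force between gate and post above 22 N).
It fails at once if a bystander is moved by more than 30 mm (distance of any of tube_a, tube_b, pencil_mug, tape_roll, stapler, hard_hat, scale_rule from where it was at the start of the episode above 0.03 m).
It also fails if it takes over 43 s, if anything falls off the work surface, if the arm or the gripper's body presses on something with over 40 N, if the wrist force passes 120 N, or if a joint passes its speed limit or range.

## Robot

A 6-joint arm with a two-finger parallel gripper is mounted at the origin on the work surface. World frame = base frame: x ahead of the robot, y to its left, z up, the work surface at z = 0. Lengths are in m, angles in rad, forces in N, time in s.
With the tool pointing down it reaches from about 0.275 to 0.75 m from the base axis. Payload 10.2 kg.
Tool frame: the origin (TCP) lies on the front face of the gripper's body, between the roots of the fingers; the fingertips stand 64 mm ahead of it and the grasp point (between the pads) lies 45 mm ahead of it (grasp_offset is the distance from the TCP to the grasp point, in m); z points along the fingers, x is the direction in which the jaws open and shut, and the axes are right-handed (so a half turn about z gives the same grasp; the last joint's range is limited). The gripper opens to 88 mm and grips with 3 to 60 N. Pads are 18 mm wide; open, the fingers measure 123 mm over their backs; the gripper's body (75 mm by 187 mm) begins 45 mm behind the grasp point.
Start: joints at [1.074, 0.313, 1.498, -0, 1.331, -0.223], TCP at [0.142, 0.505, 0.303] pointing down, gripper open.
Joint ranges: [-2.94, 2.94], [-0.97, 2.17], [0.19, 2.56], [-1.23, 4.37], [0.02, 3.11], [-2.88, 2.88]. Speed limits (rad/s): [2.39, 2.39, 3.01, 3.14, 3.14, 3.14].

## Interface

Orientations are given as a unit quaternion [w, x, y, z].
In Python, from workcell import * gives the robot as it stands.
- The arm moves only by the shell command python3 -m inch 'ROWS' [FORCE]. ROWS is JSON, a list of rows, each a list of 7 numbers: the shift along the world's x, y, z in units of 0.1 m (1.0 is 0.1 m), then the turn, a rotation vector about the world's x, y, z in units of 90 degrees (1.0 is 90 degrees), then the closure, from -1 (fully open) to 1 (shut). A call has 1 to 12 rows; each row shifts and turns the commanded pose from where the row before left it; what a row does not reach is not made up. A row lasts 1/8 s, in which the tool goes at most 62.5 mm and 10.7 degrees, less where a joint would pass 70% of its speed; a pose out of reach is approached as far as the arm can. A call with a number of a shift or a turn outside -1 to 1 is refused whole. A call with a gripper value outside its range is refused whole. The fingers move at their own pace and stop on an object; FORCE is the grip in N (left out, the last holds). Time passes only in rows, so rows that do not move let the fingers close. It gives the time, the measured TCP pose, the force and the opening at its end, in the units of the state.
- observe(): the state, without advancing time (a new reading comes with each control period).
- read_camera(name): name is "scene" or "top"; returns a dict with "img" (384x512x3 uint8, red, green, blue), "K" (3x3 intrinsics, pixels), "dist" ([k1, k2, p1, p2, k3] as OpenCV has them; the pictures are not rectified), "T" (4x4, takes a point from camera to world coordinates). Camera axes: x right, y up, looking along -z (the intrinsics and any distortion apply to the point x, -y, -z); pixel columns grow to the right and rows downward; lengths in m; the calibration is good to about 2 mm. A picture is of the moment at which its call begins. There is no depth.
- close_job(): hands the job in, once; it reports no verdict.
Trained networks look in a picture, given as the dict that the camera call returned (one of the last four; its "shot" number tells which), for a name from the list of things; names that differ only in an ending like _2 or _b are one class to them, and where a whole thing is asked for, a point or a joint stands for the part that bears it (a point fixed in the world has none). Each returns a list of dicts, best first, with "conf" (0 to 1); they miss things now and then, are a little off and sometimes report something else, mostly with a low value. They report only what shows in the picture. A call takes as long as a camera call.
- find_in(picture, name): "centre" ([column, row] in pixels, amid what is visible of it).
- place_of(picture, name): "centre" ([column, row] in pixels: a listed point, or the origin of a listed thing).
The state is a dict: "clock": time; "qpos": joint angles; "qd": joint speeds; "effort": joint torques, N m; "position": TCP position; "orientation": TCP orientation; "force": force on the tool from outside, world axes, zero at the start; "torque": the same for the moment, N m; "width": opening from 0.0 (shut) to 1.0 (fully open).
Only numpy, scipy, OpenCV 4.12 (cv2) and the standard library are available. Lean on these libraries where they do the work, as an engineer would, in place of code of your own. Each camera call takes 0.05 s, during which the arm holds its last target. There are 200 camera calls.

## Working session

There is one attempt and no reset: what is moved stays moved. The work goes in short steps, Python scripts to look and compute and a shell command to move; the robot and the scene stay as the last step left them, time stands still between calls to the robot, and variables do not carry over. Pictures are saved under pics/ and viewed, about 8 in all and at most 12, crops included, and the job is handed in when it is done.

```bash
mkdir -p pics; cat > h.py <<'E'
from workcell import *
import numpy as np, cv2
def ray(p,uv):
    u=cv2.undistortPoints(np.array([[uv]],float),np.array(p["K"]),np.array(p["dist"]))[0,0]
    T=np.array(p["T"]);d=T[:3,:3]@np.array([u[0],-u[1],-1.]);return T[:3,3],d/np.linalg.norm(d)
def atz(p,uv,z):
    o,d=ray(p,uv);return o+d*(z-o[2])/d[2]
def tri(rs):
    A=0;b=0
    for o,d in rs:
        M=np.eye(3)-np.outer(d,d);A=A+M;b=b+M@o
    return np.linalg.solve(A,b)
def proj(p,X):
    T=np.array(p["T"]);c=T[:3,:3].T@(np.array(X)-T[:3,3]);c=c*[1,-1,-1]
    return cv2.projectPoints(c[None],np.zeros(3),np.zeros(3),np.array(p["K"]),np.array(p["dist"]))[0][0,0]
E
cat > m.py <<'E'
from h import *
import sys
np.set_printoptions(precision=4,suppress=True)
ps={n:read_camera(n) for n in("scene","top")}
Z=dict(bin=0,gate_hinge=.105,bar_pivot=.105,knob=.15,post=0,latch_mid=.105,buffer_mid=.105)
for n in Z:
    rs=[]
    for c,p in ps.items():
        r=place_of(p,n)
        for q in r[:2]:print(n,c,np.array(q["centre"]),round(q["conf"],2),atz(p,q["centre"],Z[n]))
        if r: rs.append(ray(p,r[0]["centre"]))
    if len(rs)==2:print('   tri',tri(rs))
for c,p in ps.items():cv2.imwrite(f"pics/{c}_{sys.argv[1]}.png",cv2.resize(p["img"][:,:,::-1],(768,576)))
s=observe();print(s["clock"],s["position"],s["orientation"],s["force"],s["width"])
E
python3 m.py 0
```

```text
bin scene [298.8 235.1] 0.76 [0.7428 0.0684 0.    ]
bin scene [148.5 198.4] 0.22 [ 0.334  -0.3136  0.    ]
bin top [220.4 134.4] 0.62 [0.7376 0.0866 0.    ]
   tri [ 0.7369  0.0813 -0.0123]
gate_hinge scene [304.7 177.3] 0.66 [0.6076 0.1723 0.105 ]
gate_hinge top [185.9 177.2] 0.67 [0.5942 0.1784 0.105 ]
   tri [0.5956 0.1811 0.0912]
bar_pivot scene [279.6 177. ] 0.7 [0.5641 0.0979 0.105 ]
bar_pivot top [213.8 185.3] 0.88 [0.5696 0.0995 0.105 ]
   tri [0.5684 0.0974 0.1091]
knob scene [244.6 174.9] 0.77 [ 0.5399 -0.0236  0.15  ]
knob top [258.4 193.7] 0.71 [ 0.5413 -0.0258  0.15  ]
knob top [212.5 124.1] 0.66 [0.7348 0.0961 0.15  ]
   tri [ 0.5415 -0.0251  0.1519]
post scene [236.8 237.1] 0.75 [ 0.6499 -0.115   0.    ]
post scene [245.4 178. ] 0.73 [0.4094 0.0423 0.    ]
post top [347.7 257.8] 0.42 [ 0.3422 -0.3036  0.    ]
   tri [ 0.4533 -0.1935 -0.0645]
latch_mid scene [234.6 216.1] 0.73 [ 0.6496 -0.1174  0.105 ]
latch_mid top [286.4 159. ] 0.64 [ 0.6409 -0.1093  0.105 ]
latch_mid top [225.6 137.9] 0.2 [0.705  0.0637 0.105 ]
   tri [ 0.6417 -0.112   0.0943]
buffer_mid scene [242.4 224.4] 0.79 [ 0.6919 -0.1116  0.105 ]
buffer_mid scene [237.5 234.9] 0.7 [ 0.7214 -0.1433  0.105 ]
buffer_mid top [284.1 152.4] 0.61 [ 0.6601 -0.1031  0.105 ]
buffer_mid top [349.7 259.1] 0.36 [ 0.3534 -0.2806  0.105 ]
   tri [ 0.6663 -0.1034  0.0742]
0.8 [0.142  0.5054 0.3027] [ 0.     0.797  0.604 -0.   ] [ 0.0875  0.9313 -0.5054] 0.9996524708554294
```

View pics/scene_0.png

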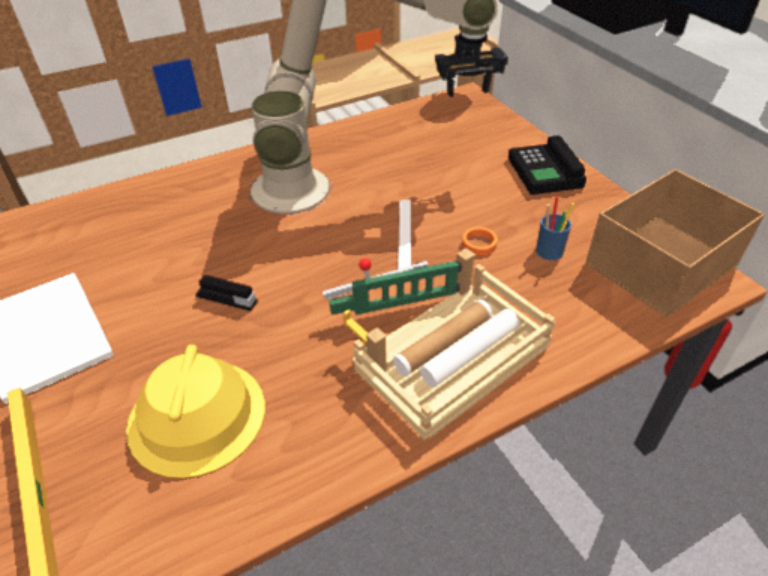

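View pics/top_0.png

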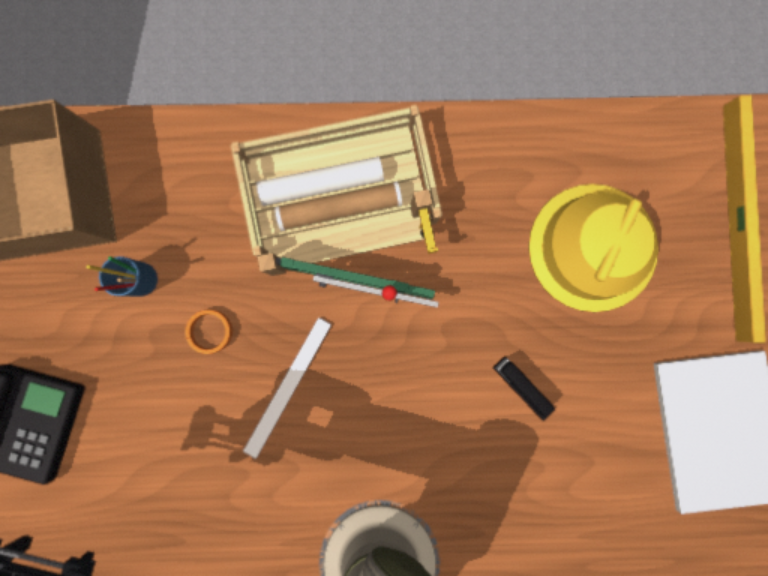

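The scene view shows the knob at about (365,265) and the top view at (389,293), with the gate ajar and the yellow catch at (428,230). These agree with the networks. I'll set out and stop just short of the knob, then fit everything from there.

```bash
python3 -m inch '[[0.33,-0.44,0,0,0,-0.078,-1],[0.33,-0.44,0,0,0,-0.078,-1],[0.33,-0.44,0,0,0,-0.078,-1],[0.33,-0.44,0,0,0,-0.078,-1],[0.33,-0.44,0,0,0,-0.078,-1],[0.33,-0.44,0,0,0,-0.078,-1],[0.33,-0.44,0,0,0,-0.078,-1],[0.33,-0.44,0,0,0,-0.078,-1],[0.33,-0.44,0,0,0,-0.078,-1],[0,0,0,0,0,-0.078,-1],[0,0,0,0,0,-0.078,-1]]' 40
cat > fit.py <<'E'
from h import *
from scipy.optimize import least_squares
import sys
np.set_printoptions(precision=4,suppress=True)
ps={n:read_camera(n) for n in("scene","top")}
def model(v,n):
    hx,hy,th,g,b=v;R=lambda a,x,y:np.array([hx+np.cos(a)*x-np.sin(a)*y,hy+np.sin(a)*x+np.cos(a)*y]);y=th-g
    if n=="bin":return [*R(th,.11,-.13),0]
    if n=="post":return [*R(th,-.018,-.29),0]
    if n=="latch_mid":return [*R(th,-.018,-.29),.105]
    if n=="buffer_mid":return [*R(th,.009,-.29),.105]
    if n=="gate_hinge":return [hx,hy,.105]
    if n=="bar_pivot":return [*R(y,-.018,-.09),.105]
    if n=="knob":return [*R(y,-.018,-.09-.12*np.cos(b)+.058*np.sin(b)),.105+.12*np.sin(b)+.058*np.cos(b)]
obs=[]
for n in("bin","gate_hinge","bar_pivot","knob","post","latch_mid","buffer_mid"):
    for c,p in ps.items():
        r=place_of(p,n)
        if r and r[0]["conf"]>.4:obs.append((n,c,np.array(r[0]["centre"])))
f=lambda v:np.concatenate([proj(ps[c],model(v,n))-u for n,c,u in obs])
s=least_squares(f,[.596,.18,.22,.4,-.1],loss="soft_l1",f_scale=1.5)
v=s.x;print("hinge th g b",v)
for o,r in zip(obs,f(v).reshape(-1,2)):print(o[0],o[1],o[2],r)
print("knob",model(v,"knob"),"latch",model(v,"latch_mid"))
if len(sys.argv)>1:
  for c,p in ps.items():
    im=p["img"][:,:,::-1];u=proj(p,model(v,"latch_mid")).astype(int);x,y=np.clip(u-[64,48],0,None)
    cv2.imwrite(f"pics/{c}_{sys.argv[1]}.png",cv2.resize(im[y:y+96,x:x+128],None,fx=5,fy=5,interpolation=2))
s=observe();print(s["clock"],s["position"],s["orientation"],s["force"],s["width"])
E
python3 fit.py
```

```text
clock: 2.17
position: [0.4393, 0.1088, 0.3026]
orientation: [-0.0, 1.0, -0.028, -0.0]
force: [-0.7, -0.3, 0.8]
width: 1.0
hinge th g b [ 0.6079  0.1798  0.179   0.4411 -0.1349]
bin scene [296.7 233.7] [2.2992 0.3342]
bin top [223.5 132.3] [1.6854 1.48  ]
gate_hinge scene [307.2 179.9] [-0.6222 -3.2756]
gate_hinge top [184.7 176.4] [ 0.6424 -3.9866]
bar_pivot scene [279.5 178.8] [ 0.4683 -1.233 ]
bar_pivot top [216.1 186.1] [-1.6079  0.0125]
knob scene [245.1 175.6] [-1.5725 -0.7506]
knob top [257. 197.] [ 1.0687 -0.7141]
post scene [300.3 233.5] [-62.9185   1.2107]
post top [285.8 165. ] [-3.0041 -1.6609]
latch_mid scene [235.7 215.1] [ 0.2421 -1.6237]
latch_mid top [287.1 157.7] [-0.876   1.0005]
buffer_mid scene [240.8 226.3] [ 0.3473 -7.8441]
buffer_mid top [282.7 151.8] [ 1.6192 -2.2789]
knob [np.float64(0.5343693586313687), np.float64(-0.024846409604356273), np.float64(0.146330741667967)] latch [np.float64(0.6418177593608642), np.float64(-0.1087679353026966), 0.105]
2.975 [0.439  0.1094 0.3027] [ 0.      0.9997 -0.0253 -0.    ] [0.7025 0.3562 0.3186] 0.9977949350799804
```

```bash
python3 -m inch '[[0.33,-0.45,0,0,0,-0.04,-1],[0.33,-0.45,0,0,0,-0.04,-1],[0.34,-0.44,0,0,0,0,-1],[0,0,-0.4,0,0,0,-1],[0,0,-0.4,0,0,0,-1],[0,0,-0.3,0,0,0,-1],[0,0,0,0,0,0,-1]]' 15
sed -i 's/,"post","latch_mid","buffer_mid")/,"latch_mid")/' fit.py
sed -i 's/u-\[64,48\]/u-[64,60]/' fit.py
python3 fit.py a
```

```text
clock: 3.85
position: [0.5383, -0.0244, 0.1912]
orientation: [-0.0, 0.996, -0.088, -0.002]
force: [0.0, -0.5, 0.5]
width: 0.995
hinge th g b [ 0.6052  0.1784  0.1897  0.3563 -0.9634]
bin scene [299.3 236.7] [-0.5578 -2.9896]
bin top [223.6 134.4] [ 1.5919 -0.1256]
gate_hinge scene [306.8 176. ] [-1.0025  0.2907]
bar_pivot scene [280.1 175.5] [-0.5641  3.4638]
bar_pivot top [215.3 184.6] [ 0.8908 -0.3789]
knob scene [236.2 236.2] [ 11.6046 -35.7214]
latch_mid scene [235.  213.4] [0.7005 0.2661]
latch_mid top [288.5 158.7] [-1.9222 -0.1269]
knob [np.float64(0.5532415982700687), np.float64(-0.02187004944313911), np.float64(0.03956118893353671)] latch [np.float64(0.642165256978793), np.float64(-0.10979073277176057), 0.105]
4.45 [ 0.539  -0.0246  0.1929] [ 0.      0.9961 -0.0881  0.0001] [-0.4733 -0.0042 -0.2304] 1.0002598968814163
```

View pics/scene_a.png

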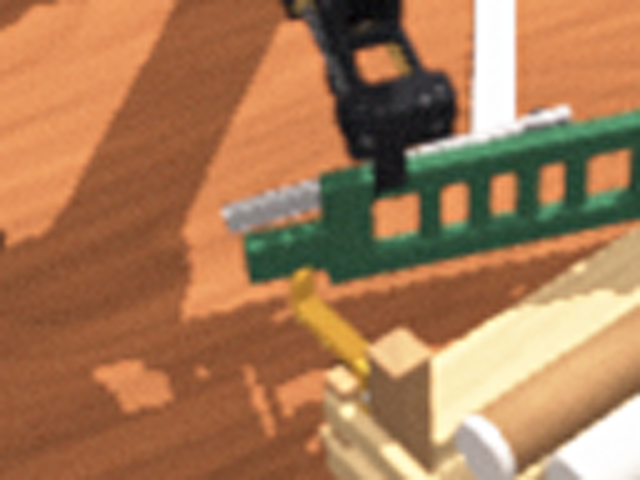

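View pics/top_a.png

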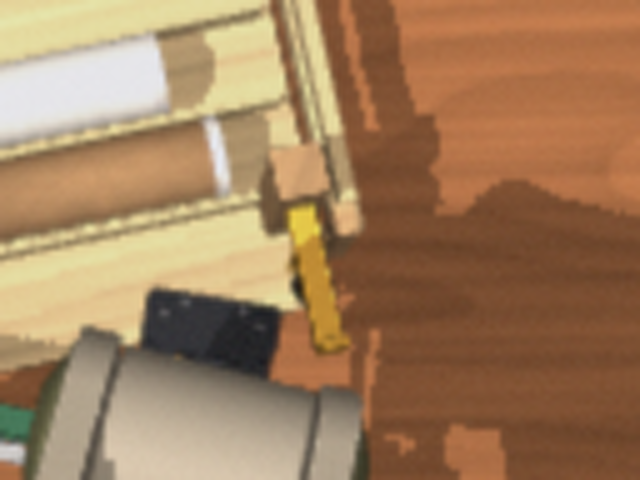

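The scene crop shows a finger over the gate's top edge near the knob, with the knob hidden. The upstand tip of the catch is at (303,280) in the scene crop and (335,345) in the top crop. Now I'll grip.

```bash
python3 -m inch '[[0,0,0,0,0,0,1],[0,0,0,0,0,0,1],[0,0,0,0,0,0,1],[0,0,0,0,0,0,1],[0,0,0,0,0,0,1],[0,0,0,0,0,0,1]]' 15
python3 - <<'E'
from h import *
np.set_printoptions(precision=4,suppress=True)
th=.19;h=np.array([.605,.179])
# upstand tip pixel (outer edge, z=.117) -> bin frame offset from hinge
for c,cr in(("scene",(303,275)),("top",(335,345))):
    p=read_camera(c);u=proj(p,[.642165,-.10979,.105]).astype(int)-[64,60]
    uv=u+np.array(cr)/5; X=atz(p,uv,.117)[:2]-h
    R=np.array([[np.cos(th),np.sin(th)],[-np.sin(th),np.cos(th)]]);print(c,uv,X+h,R@X)
s=observe();print(s["position"],s["force"],s["width"])
E
```

```text
clock: 5.2
position: [0.539, -0.0245, 0.1927]
orientation: [-0.0, 0.996, -0.088, -0.0]
force: [-0.4, -0.2, 0.0]
width: 0.342
scene [231.6 208. ] [ 0.6243 -0.1147] [-0.0365 -0.2921]
top [289. 167.] [ 0.6164 -0.1148] [-0.0443 -0.2906]
[ 0.539  -0.0245  0.1928] [-0.3197  0.1992 -0.2479] 0.2980817827132543
```

```bash
python3 -m inch '[[0.01,0.04,0.1,0,0,0,1],[0.01,0.04,0.1,0,0,0,1],[0.013,0.055,0.09,0,0,0,1],[0.013,0.055,0.09,0,0,0,1],[0,0,0,0,0,0,1],[0,0,0,0,0,0,1]]' 25
python3 fit.py b | tail -2
```

```text
clock: 6.05
position: [0.5435, -0.0055, 0.2304]
orientation: [-0.0, 0.996, -0.088, -0.0]
force: [0.5, 0.5, -4.6]
width: 0.292
knob [np.float64(0.540355232408326), np.float64(-0.008324105927963843), np.float64(0.18307589949860928)] latch [np.float64(0.6406698665975683), np.float64(-0.10779706171009568), 0.105]
6.65 [ 0.5435 -0.0054  0.2306] [-0.0002  0.9961 -0.0881 -0.0002] [ 1.0508  2.7721 -6.0194] 0.29179671698761867
```

View pics/scene_b.png

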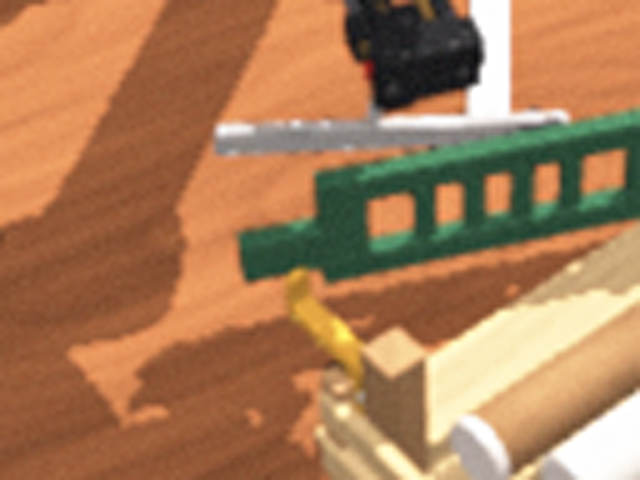

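```bash
python3 -m inch '[[0.093,-0.027,0,0,0,0.032,1],[0.094,-0.024,0,0,0,0.032,1],[0.095,-0.018,0,0,0,0.032,1],[0.095,-0.014,0,0,0,0.032,1],[0,0,0,0,0,0,1],[0,0,0,0,0,0,1]]' 12
python3 fit.py c
```

```text
clock: 7.4
position: [0.5811, -0.014, 0.2308]
orientation: [0.0, 1.0, 0.012, 0.0]
force: [0.8, 1.1, -5.4]
width: 0.303
hinge th g b [0.6092 0.1811 0.174  0.1791 0.2386]
bin scene [301.3 234.4] [-2.0205 -0.2819]
bin top [225.6 131.5] [-0.6141  2.047 ]
gate_hinge scene [306.  178.2] [ 1.0979 -1.4751]
gate_hinge top [183.8 175.7] [ 1.088  -3.7328]
bar_pivot scene [281.9 180.8] [0.0307 1.5101]
bar_pivot top [216.  177.1] [0.6091 0.726 ]
knob scene [254.9 173.8] [-0.0384 -0.0271]
latch_mid scene [233.2 217. ] [ 3.0365 -3.6821]
latch_mid top [285.4 160. ] [ 0.4384 -1.2411]
knob [np.float64(0.5902064203020762), np.float64(-0.011717993873251814), np.float64(0.18971882083697536)] latch [np.float64(0.6416706643802609), np.float64(-0.10765882811456615), 0.105]
8.0 [ 0.5813 -0.014   0.2308] [0.0001 0.9999 0.0123 0.0001] [-0.6399  0.039  -3.3447] 0.301828384917962
```

```bash
python3 -m inch '[[0.065,-0.006,0,0,0,0.021,1],[0.065,-0.004,0,0,0,0.021,1],[0.064,-0.002,0,0,0,0.021,1],[0,0,0,0,0,0,1],[0,0,0,0,0,0,1]]' 12; python3 fit.py d | sed -n '1p;$p'
```

```text
clock: 8.62
position: [0.6007, -0.0153, 0.2309]
orientation: [0.0, 0.998, 0.062, 0.0]
force: [0.9, -3.8, -0.6]
width: 0.297
hinge th g b [0.6052 0.1758 0.1957 0.0747 0.2661]
9.225 [ 0.6007 -0.0152  0.2309] [0.0002 0.9981 0.0617 0.0001] [ 0.6701 -5.8462  0.31  ] 0.3002801118280076
```

```bash
python3 -m inch '[[0.03,0,0,0,0,0.01,1],[0.03,0,0,0,0,0.01,1],[0,0,0,0,0,0,1]]'; python3 -c "
from h import *
print(observe()['force'])"; python3 -m inch '[[0.03,0,0,0,0,0.01,1],[0,0,0,0,0,0,1]]'
```

```text
clock: 9.6
position: [0.6069, -0.0153, 0.2309]
orientation: [0.0, 0.997, 0.077, 0.0]
force: [-0.3, -5.6, 0.4]
width: 0.3
[-0.30484471 -5.57143191  0.39599824]
clock: 9.85
position: [0.6099, -0.0152, 0.2308]
orientation: [0.0, 0.996, 0.085, 0.0]
force: [-0.6, -4.7, -0.2]
width: 0.301
```

View pics/scene_d.png

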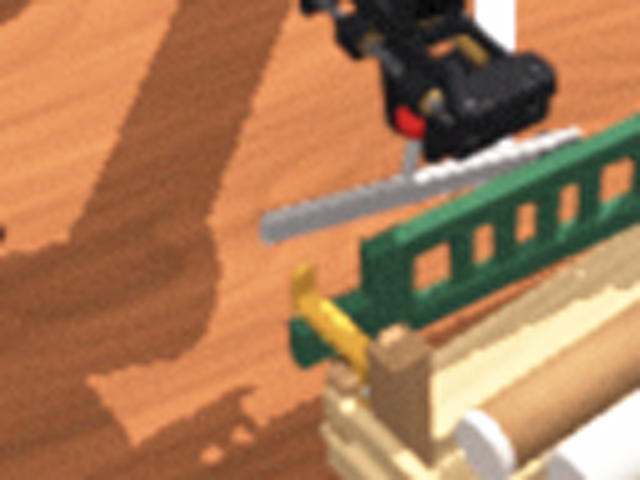

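```bash
python3 -m inch '[[0.02,-0.02,0,0,0,0.007,1],[0.02,0,0,0,0,0.007,1],[0,0,0,0,0,0,1]]'; python3 -c "
from h import *
for i in range(3): read_camera('top'); print(observe()['force'])"
```

```text
clock: 10.22
position: [0.6134, -0.0163, 0.2299]
orientation: [-0.001, 0.995, 0.097, -0.001]
force: [-1.1, 3.6, -6.4]
width: 0.301
[-0.97767239  4.5908544  -6.8880084 ]
[-1.59086126  5.67594071 -7.6205995 ]
[-0.93443517  4.74767669 -8.11237882]
```

```bash
python3 -m inch '[[0.02,0.01,0,0,0,0.007,1],[0,0,0,0,0,0,1]]'; python3 -c "
from h import *
for i in range(3): read_camera('top'); print(observe()['force'])"
```

```text
clock: 10.62
position: [0.6153, -0.0158, 0.2304]
orientation: [-0.0, 0.995, 0.102, -0.001]
force: [-3.7, 3.3, -6.6]
width: 0.3
[-4.12792912  3.63444332 -6.23448883]
[-4.49548459  3.52318493 -7.31914071]
[-3.90086556  3.14628757 -6.69041994]
```

```bash
python3 -m inch '[[0.02,0,0,0,0,0.007,1],[0,0,0,0,0,0,1]]'; python3 fit.py e | sed -n '1p;$p'
```

```text
clock: 11.02
position: [0.6169, -0.0159, 0.2301]
orientation: [-0.0, 0.994, 0.107, -0.002]
force: [-7.1, 3.2, -6.1]
width: 0.298
hinge th g b [ 0.6051  0.1769  0.1809 -0.1419  0.3478]
11.625 [ 0.6169 -0.0159  0.2301] [-0.0005  0.9942  0.1072 -0.0017] [-6.5208  2.322  -6.8482] 0.29932306432948685
```

View pics/scene_e.png

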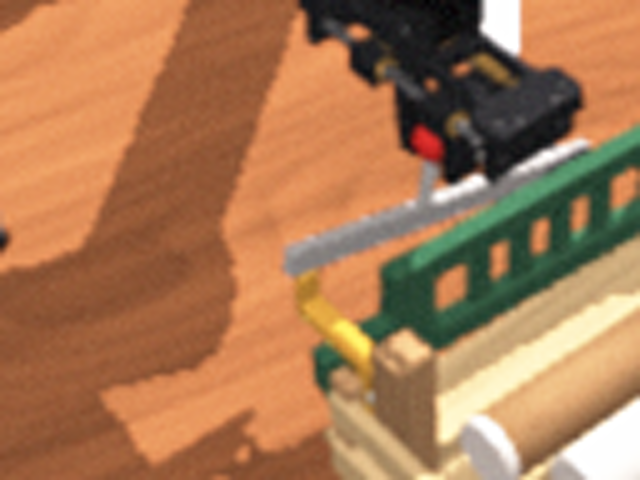

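The bar end is right over the upstand at crop (300,265) and the push is about 6 N. I'll press 1 mm more, then lower halfway and check.

```bash
python3 -m inch '[[0.01,0,0,0,0,0.003,1],[0,0,0,0,0,0,1],[0.006,-0.037,-0.055,0,0,0,1],[0.006,-0.037,-0.055,0,0,0,1],[0,0,0,0,0,0,1]]'; python3 -c "
from h import *
for i in range(3): read_camera('top'); print(observe()['force'])"
```

```text
clock: 12.25
position: [0.6188, -0.0235, 0.2187]
orientation: [-0.001, 0.994, 0.109, -0.002]
force: [-9.1, 3.4, -5.7]
width: 0.304
[-7.94270165  2.15277791 -6.53493737]
[-8.77936254  3.49520124 -5.38982149]
[-8.94389658  3.09971298 -5.69918875]
```

```bash
python3 -m inch '[[0.003,-0.032,-0.058,0,0,0,1],[0.003,-0.032,-0.058,0,0,0,1],[0,0,0,0,0,0,1]]'; python3 fit.py f | sed -n '1p;$p'
```

```text
clock: 12.78
position: [0.6195, -0.0298, 0.2076]
orientation: [-0.001, 0.994, 0.11, -0.002]
force: [-8.7, 3.3, -4.3]
width: 0.299
hinge th g b [0.604  0.1792 0.1983 0.0141 0.0108]
13.375 [ 0.6196 -0.0297  0.2076] [-0.0004  0.994   0.1096 -0.0018] [-8.0479  3.652  -4.7218] 0.29943059193690374
```

View pics/scene_f.png

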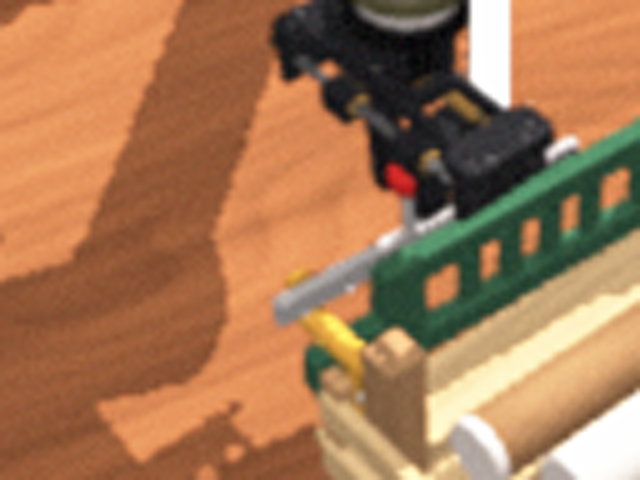

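The upstand now shows on the robot side of the bar at (298,275), so the bar is behind it. Next I'll lower the last bit and ease off the push.

```bash
python3 -m inch '[[0,-0.01,-0.02,0,0,0,1],[0,0,0,0,0,0,1]]';python3 -m inch '[[0,-0.005,-0.015,0,0,0,1],[0,0,0,0,0,0,1]]'
```

```text
clock: 13.62
position: [0.6199, -0.0301, 0.2072]
orientation: [-0.001, 0.994, 0.11, -0.001]
force: [-8.7, 6.7, 4.5]
width: 0.299
clock: 13.88
position: [0.6202, -0.0306, 0.2067]
orientation: [-0.0, 0.994, 0.11, 0.0]
force: [-10.2, 7.7, 8.3]
width: 0.298
```

```bash
python3 -m inch '[[-0.015,0,0,0,0,0,1],[-0.01,0,0,0,0,0,1],[0,0,0,0,0,0,1]]'
```

```text
clock: 14.25
position: [0.6182, -0.0307, 0.2067]
orientation: [-0.0, 0.994, 0.11, 0.001]
force: [-5.6, 7.1, 6.8]
width: 0.302
```

```bash
python3 -m inch '[[-0.015,0.01,0.02,0,0,0,1],[0,0,0,0,0,0,1]]'; python3 -m inch '[[0,0,0,0,0,0,0],[0,0,0,0,0,0,-1],[0,0,0,0,0,0,-1],[0,0,0,0,0,0,-1],[0,0,0,0,0,0,-1]]'; python3 fit.py g | sed -n '1p;$p'
```

```text
clock: 14.5
position: [0.6172, -0.0303, 0.2075]
orientation: [0.0, 0.994, 0.11, 0.002]
force: [5.1, 3.0, -4.1]
width: 0.3
clock: 15.12
position: [0.6165, -0.0304, 0.2067]
orientation: [0.0, 0.994, 0.11, 0.0]
force: [0.1, -0.4, 0.3]
width: 0.842
hinge th g b [ 0.6064  0.1796  0.2117  0.059  -0.0057]
15.725 [ 0.6165 -0.0304  0.2066] [ 0.      0.994   0.1095 -0.    ] [ 0.2255 -0.6961  0.416 ] 1.0019380288250515
```

View pics/scene_g.png

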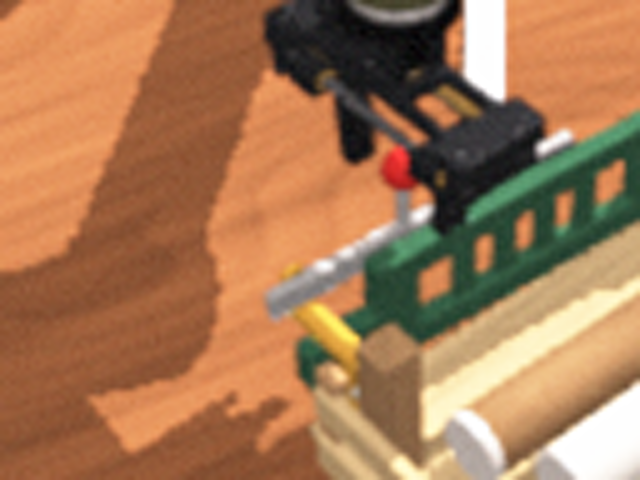

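The fingers are open and the bar lies behind the upstand; the earlier +5 N reaction also shows that the catch holds it. I'll lift off and check.

```bash
python3 -m inch '[[0,0,0.15,0,0,0,-1],[0,0,0.3,0,0,0,-1],[0,0,0.4,0,0,0,-1],[-0.3,0,0.4,0,0,0,-1],[-0.5,0,0.1,0,0,0,-1],[-0.5,0,0,0,0,0,-1],[-0.5,0,0,0,0,0,-1],[0,0,0,0,0,0,-1],[0,0,0,0,0,0,-1]]'; python3 fit.py h; 
```

```text
clock: 16.85
position: [0.437, -0.0305, 0.3426]
orientation: [0.0, 0.994, 0.109, 0.001]
force: [-1.0, -0.1, 0.3]
width: 0.996
hinge th g b [0.6102 0.1828 0.1817 0.0478 0.0219]
bin scene [300.2 235.2] [ 0.0778 -1.0102]
bin top [222.1 132.8] [2.0135 0.1754]
gate_hinge scene [306.7 177.1] [ 0.981  -0.3627]
bar_pivot scene [283.7 184.8] [ 0.3356 -0.0561]
bar_pivot top [216.4 172.6] [0.1299 0.4482]
knob scene [255.2 186.5] [0.2034 0.0865]
latch_mid scene [236.5 215. ] [ 0.7629 -1.2359]
latch_mid top [283.7 158.8] [ 1.4225 -1.1623]
knob [np.float64(0.620250495678015), np.float64(-0.026444173228966833), np.float64(0.16561708414520293)] latch [np.float64(0.6449390143995786), np.float64(-0.10568718070164615), 0.105]
17.45 [ 0.4365 -0.0303  0.3416] [-0.      0.994   0.1095 -0.    ] [ 0.0167 -0.7004  0.2188] 1.0026452188474257
```

View pics/scene_h.png

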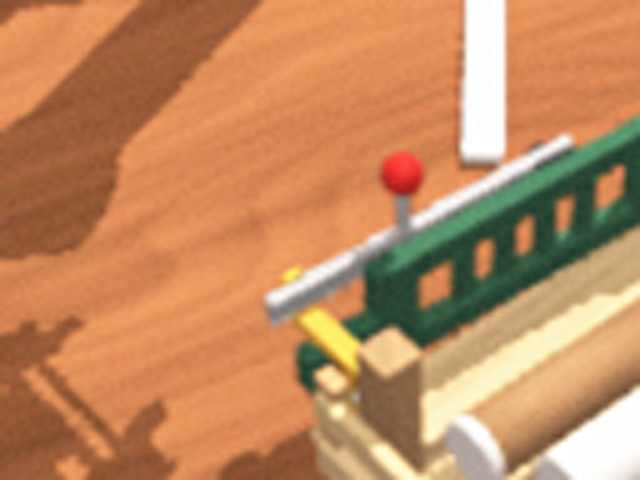

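The bar is level behind the upstand (its tip shows at (290,275)), and the gate has stayed shut with the arm clear of it.

```bash
python3 -c "
from workcell import *
print(close_job())"
```

```text
the job is handed in; nothing more can be done
None
```

The gate is shut and latched, and the job was handed in at about 17.5 s of the 43 s allowed; the hand-in reports no verdict. I lifted the bar by its knob to about 0.2 rad and swung the gate onto the buffer, pressing with about 8–9 N. I then lowered the bar behind the upstand onto the ledge, eased off, opened the gripper and moved the arm clear.

**Last checks:**
- **Gate and bar:** the final camera fit read the gate at about 0.05 rad and the bar at about 0.02 rad. The picture shows the bar level behind the upstand. The knob's push on the tool changed sign when I eased off, so the catch was holding it.
- **Force:** the highest push along x at the tool was about 10 N, as the bar settled on the ledge, against the 22 N limit. Contact force at the post was not measured directly.
- **Bystanders:** the arm did not go near any of them, but I did not measure their positions again.

**Disagreements:** two camera fits were clearly off. One read the bar at -0.96 rad while the gripper hid the knob. The other read the gate at -0.14 rad during the press. For those I relied on the arm's own position and the force readings.

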